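Refill the lint-sheet dispenser and snap its cap on

ROBOT

A 6-joint arm with a two-finger parallel gripper is mounted at the origin on the work surface. World frame = base frame: x ahead of the robot, y to its left, z up, the work surface at z = 0. Lengths are in mm, angles in rad, forces in N, time in s.
With the tool pointing down it reaches from about 300 to 850 mm from the base axis. Payload 4.2 kg.
Tool frame: the origin (TCP) lies midway between the tips of the shut fingers; the grasp point (between the pads) lies 19 mm behind it; z points along the fingers, y is the line along which they close (so a half turn about z gives the same grasp; the last joint's range is limited). The gripper opens to 91 mm and grips with 3 to 60 N. Pads are 32 mm wide; open, the fingers measure 118 mm over their backs; the gripper's body (76 mm by 178 mm) begins 60 mm behind the grasp point.
Start: joints at [1.155, 0.32, 1.565, -0, 1.257, -0.02], TCP at [221.693, 530.561, 213.976] pointing down, gripper open.
Joint ranges: [-3.11, 3.11], [-0.84, 2.01], [0.21, 2.61], [-1.34, 4.49], [0.05, 2.63], [-2.56, 2.56]. Speed limits (rad/s): [2.57, 2.57, 3.14, 3.14, 3.14, 3.14].

INTERFACE

Orientations are given as [roll, pitch, yaw] about the fixed x, y, z axes, in that order (R = Rz(yaw) Ry(pitch) Rx(roll)).
In Python, from station import arm gives the robot as it stands. Calls block until the motion is done:
- arm.goto(position, orientation): joint-space move of the TCP to a pose.
- arm.line_to(position, attitude=None, feed=150, guard=None): straight line of the TCP; attitude=None keeps the orientation; feed is the mean speed in mm/s. With guard (N) it stops when the force on the tool has changed by that much, and returns True; else False.
- arm.movej(angles): joint-space move.
- arm.grip(opening): finger opening in mm; the grip force is fixed at half the most; returns when the fingers have stopped.
- arm.sleep(seconds).
- arm.inverse_kinematics(position, orientation): joint angles nearest the present ones, or None.
- arm.capture(name): name is "scene" or "top"; returns a dict with "image" (420x560x3 uint8, blue, green, red), "depth" (420x560 float32, mm along the optical axis (not along the pixel's ray), 0 where there is no reading), "mtx" (3x3 intrinsics, pixels), "extrinsics" (4x4, takes a point from camera to world coordinates). Camera axes: x right, y down, z forward; pixel columns grow to the right and rows downward; lengths in mm; the calibration is good to about 2 mm. A picture is of the moment at which its call begins.
A pose or a line that the arm cannot do raises arm.PlanningError and nothing moves.
- arm.sign_off(): hands the job in; it is judged then, once.
Readings, each from a call of its own:
- arm.get_t(): time.
- arm.get_joint_pos(): joint angles.
- arm.get_joint_vel(): joint speeds.
- arm.get_effort(): joint torques, N m.
- arm.get_eef_pos(): TCP position.
- arm.get_orientation(): TCP orientation.
- arm.get_wrist_force(): force on the tool from outside, world axes, zero at the start.
- arm.get_ft_torque(): the same for the moment, N m.
- arm.get_finger_gap(): finger opening in mm.
- arm.get_grip_force(): force on a finger pad.
Only numpy, scipy, OpenCV 4.12 (cv2) and the standard library are available. Lean on these libraries where they do the work, as an engineer would, in place of code of your own. Each camera call takes 0.05 s, during which the arm holds its last target. There are 200 camera calls.

TASK

Slide the spare lint-sheet roll up off its wooden storage post and put it over the spindle of the grey dispenser, resting down on the dispenser's base. Then press the white snap cap onto the metal stud on top of the spindle until it clicks, and keep pressing after the click so that it is fully home and level; finish while still holding the cap pressed down firmly, without letting go. Leave the other things on the bench where they are.

Things in the scene. Friction and masses are not known exactly. Their poses are not given: they have to be found in the camera images.
- roll: the spare lint-sheet roll: a plain rigid wound paper ring on a cardboard core, 54 mm outside diameter, 34 mm bore, 40 mm high, about 80 g. Origin: centre of its underside; z along its axis, up. At the start it stands over the wooden storage post, resting on the post's base.
- post: dark wooden storage post, fixed to the bench: a base disc 80 mm across and 12 mm high with a plain upright peg 20 mm in diameter whose tip is 70 mm above the bench. Origin: centre of the base's underside, on the bench; z up.
- dispenser: grey plastic dispenser, fixed to the bench: a base disc 100 mm across and 15 mm high (the roll rests on its top); a spindle 26 mm in diameter rises from it to a flat shoulder 62 mm above the bench, with a steel stud on top. A roll in place ends 55 mm above the bench, below the shoulder. Origin: centre of the base's underside, on the bench; z up along the spindle.
- cap: white plastic snap cap, 30 g: a round flange 44 mm in diameter, 5 mm thick, at the bottom; above it a hollow round knob 30 mm in diameter to grip, closed on top; 32 mm high in all. A 15 mm hole in the underside takes the stud. Origin: centre of the underside; z up along its axis; any turn about it will do. At the start it stands on the bench, knob up.
- basket: bystander: woven-look grey plastic basket, 190 x 250 x 125 mm, open on top. Origin: centre of the underside.
- egg: bystander: white ceramic egg-shaped key holder, 72 mm across, 89 mm high. Origin: centre of the underside.
- shoehorn: bystander: chrome shoe horn lying flat, about 200 mm long along its x axis, 42 mm wide at the blade, 8 mm high. Origin: on the bench, near its middle.
- clip_a: bystander: grey plastic cycling clip, an open C band 70 mm across and 18 mm high, lying on its rim, nearer the robot. Origin: centre of the C on the bench.
- clip_b: bystander: the other cycling clip, the same, at the far side. Origin: centre of the C on the bench.
- brush: bystander: wooden shoe brush, 140 x 48 x 44 mm, long along its x axis. Origin: centre of the underside.
- tin: bystander: flat round polish tin, 80 mm across, 25 mm high. Origin: centre of the underside.
- cap_top (a point): centre of the cap's closed top, 32 mm above its underside. How it snaps: the underside meets the balls 11 to 12 mm above the shoulder; up to about 10 N forces it past them; the resistance drops 7 to 8 mm above the shoulder; within the last 4 mm the balls spring out behind the mouth and draw it down; it is home when its underside rests on the shoulder, a rigid stop.
- shoulder: the dispenser's spindle; origin: centre of its flat top, the shoulder, 62 mm above the bench, where the stud begins. Steel stud: 12 mm in diameter, tip tapered to 6 mm, 21 mm above the shoulder. Four sprung steel balls stand out of its sides to 19 mm across, centred 9 mm above the shoulder.
Things that resemble listed ones, but are neither listed nor needed, are in the scene too. Leave any purple or red look-alike of the cap alone.

How it is judged (in metres and radians):
On the way, in this order (a step that is already met when the one before it is completed fails the run):
1. the roll has been slid up clear of the storage post (z of roll in the frame of post above 0.072 m), for 0.1 s.
2. the roll is over the spindle and down on the dispenser's base (horizontal distance between roll and dispenser below 0.007 m and z of roll in the frame of dispenser below 0.019 m and angle between roll's own z axis and vertical below 0.12 rad), for 0.2 s.
3. the cap has clicked past the balls of the stud and is fully home (horizontal distance between cap and dispenser below 0.004 m and z of cap in the frame of dispenser below 0.0645 m and angle between cap's own z axis and vertical below 0.12 rad), for 0.1 s.
At the end, for the whole second after the job is handed in: Roll over the spindle (axis within 7 mm, upright within 0.12 rad), within 4 mm of the base; cap home on the stud (within 2.5 mm of the shoulder, 4 mm of the axis, 0.12 rad of level); the robot still touches the cap and presses it on the shoulder with over 3 N; both at rest (all of step 2 and all of step 3 and contact force between any of the fingers, the arm and cap above 2 N and contact force between cap and shoulder above 3 N and linear speed of each of cap, roll below 0.02 m/s); the arm keeps its last pose, push and grip.
It fails at once if a bystander is pushed more than 30 mm from its place (distance of any of basket, egg, shoehorn, clip_a, clip_b, brush, tin from where it was at the start of the episode above 0.03 m).
It also fails if it takes over 51 s, if anything falls off the work surface, if the arm or the gripper's body presses on something with over 40 N, if the wrist force passes 120 N, or if a joint passes its speed limit or range.

## Working session

There is one attempt and no reset: what is moved stays moved. The work goes in short steps, each a Python script; the robot and the scene stay as the last script left them, time stands still between calls to the robot, and variables do not carry over. Pictures are saved under pics/ and viewed, at most 10 in all, crops included, and the job is handed in when it is done.

```bash
ls; mkdir -p pics
python3 - <<'E'
from station import arm
import cv2,numpy as np
for n in("scene","top"):
    c=arm.capture(n); cv2.imwrite(f"pics/{n}0.png",c["image"]); np.savez(f"{n}0.npz",**c)
    print(n,c["mtx"].tolist(),np.round(c["extrinsics"],3).tolist())
print(arm.get_t(),arm.get_orientation())
E
```

```text
pics
scene [[450.46950592312714, 0.0, 276.6563068955429], [0.0, 450.46950592312714, 208.8982516313768], [0.0, 0.0, 1.0]] [[-0.699, 0.578, -0.422, 999.53], [0.715, 0.553, -0.427, 497.759], [-0.014, -0.6, -0.8, 932.187], [0.0, 0.0, 0.0, 1.0]]
top [[496.66294445732143, 0.0, 278.6323406774959], [0.0, 496.66294445732143, 209.5600720746612], [0.0, 0.0, 1.0]] [[-0.001, -0.996, 0.085, 427.336], [-1.0, 0.001, -0.001, 54.097], [0.001, -0.085, -0.996, 1627.456], [0.0, 0.0, 0.0, 1.0]]
0.1 [-3.14001572e+00 -7.40376329e-07  2.74579269e+00]
```

View pics/scene0.png

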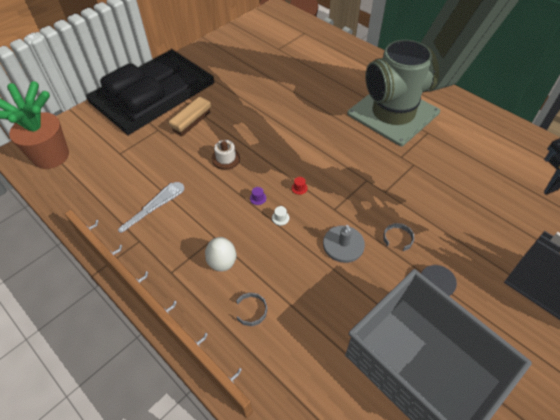

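View pics/top0.png

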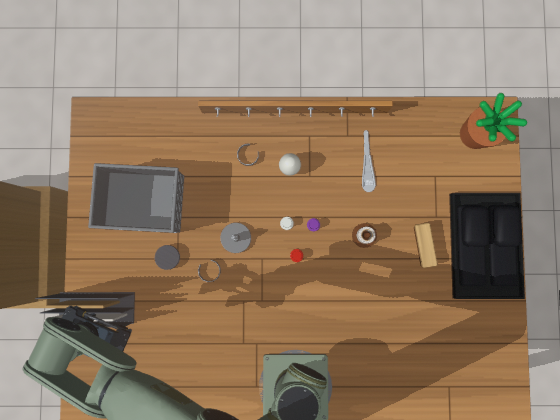

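Scene view: the roll is on its dark post at (225,152), and the dispenser is at (344,243). Cap candidates are white (281,215), purple (258,196) and red (300,186); I choose white. The roll has no look-alike; the egg (220,254) is white but bigger. In the top view the roll is at (366,234), the white cap at (287,223) and the dispenser at (236,237). Next is a close crop of all three in both views.

Run:
```python
import cv2,numpy as np
s=cv2.imread("pics/scene0.png");t=cv2.imread("pics/top0.png")
def cr(im,u,v,h=25): return cv2.resize(im[v-h:v+h,u-h:u+h],(260,260),interpolation=cv2.INTER_CUBIC)
o=np.vstack([np.hstack([cr(s,225,152),cr(s,281,215),cr(s,344,240)]),np.hstack([cr(t,366,234),cr(t,287,223),cr(t,236,237)])])
cv2.imwrite("pics/crop1.png",o)
```

```text
(no output)
```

View pics/crop1.png

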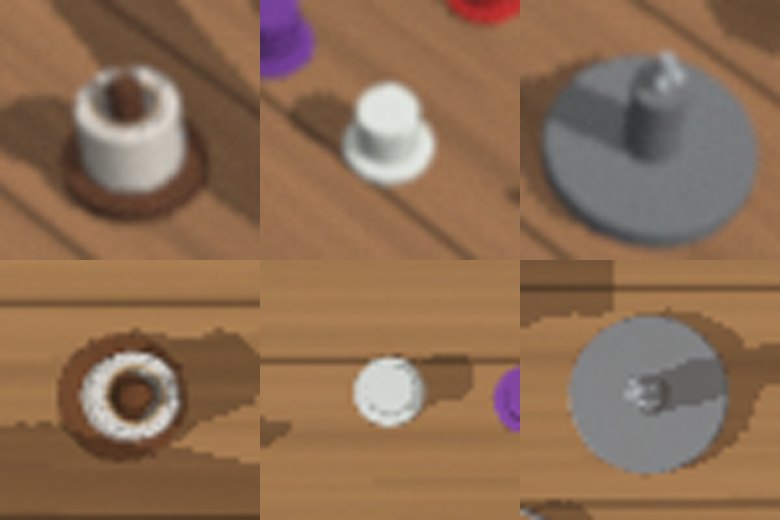

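The crop confirms the white ring on the brown post, the white cap with its flange, and the grey dispenser with its stud. Next I triangulate, with a depth check.

```bash
cat > h.py <<'E'
import numpy as np,cv2
def ray(c,p):
    K,E=c["mtx"],c["extrinsics"]; d=E[:3,:3]@np.linalg.inv(K)@[p[0],p[1],1]; return E[:3,3],d/np.linalg.norm(d)
def tri(s,ps,t,pt):
    o1,d1=ray(s,ps);o2,d2=ray(t,pt)
    k=np.linalg.lstsq(np.c_[d1,-d2],o2-o1,rcond=None)[0]; a,b=o1+k[0]*d1,o2+k[1]*d2
    return (a+b)/2,np.linalg.norm(a-b)
def cloud(c):
    v,u=np.mgrid[:420,:560]; z=c["depth"]; P=np.stack([u,v,np.ones_like(u)],-1)@np.linalg.inv(c["mtx"]).T*z[...,None]
    W=P@c["extrinsics"][:3,:3].T+c["extrinsics"][:3,3]; W[z==0]=np.nan; return W
def onplane(c,p,z):
    o,d=ray(c,p); return o+d*(z-o[2])/d[2]
E
python3 - <<'E'
from h import *
s,t=np.load("scene0.npz"),np.load("top0.npz")
np.set_printoptions(precision=1,suppress=True)
for n,a,b in(("rolltop",(224.6,148),(366.2,235.2)),("captop",(280.8,211),(286.8,223.0)),("base",(344,243.1),(235.4,237.8))): print(n,*tri(s,a,t,b))
cs,ct=cloud(s),cloud(t)
X={}
for n,ctr,r,zl in(("roll",tri(s,(224.6,148),t,(366.2,235.2))[0],45,(46,58)),("post",tri(s,(224.6,148),t,(366.2,235.2))[0],60,(6,16)),("peg",tri(s,(224.6,148),t,(366.2,235.2))[0],20,(62,80)),("knob",tri(s,(280.8,211),t,(286.8,223))[0],35,(26,38)),("flange",tri(s,(280.8,211),t,(286.8,223))[0],35,(3,24)),("base",tri(s,(344,243.1),t,(235.4,237.8))[0],60,(9,19)),("shoulder",tri(s,(344,243.1),t,(235.4,237.8))[0],25,(57,67)),("stud",tri(s,(344,243.1),t,(235.4,237.8))[0],25,(72,90))):
  for m,c in(("s",cs),("t",ct)):
    k=(np.hypot(*(c[...,:2]-ctr[:2]).transpose(2,0,1))<r)&(c[...,2]>zl[0])&(c[...,2]<zl[1]); p=c[k]
    if len(p)>2:
        (e,rad)=cv2.minEnclosingCircle(p[:,:2].astype(np.float32)); print(n,m,len(p),"circ",np.array(e),round(rad,1),"med",np.median(p,0))
# neighbours heights around
E
```

```text
rolltop [ 480.  -227.3   42.8] 0.13457158763518262
captop [520.   25.8  26.5] 0.8650035364097199
base [473.  193.2   6.1] 1.0943593845602564
roll s 177 circ [ 483.9 -225.2] 27.5 med [ 488.2 -219.3   51.9]
roll t 124 circ [ 481.8 -225.7] 26.6 med [ 480.6 -221.6   50.9]
post s 226 circ [ 483.2 -226.2] 40.7 med [ 497.4 -206.4   12. ]
post t 220 circ [ 477.4 -232. ] 57.6 med [ 481.8 -221.1   10.5]
peg s 38 circ [ 484.2 -225.6] 10.3 med [ 485.8 -223.    68. ]
peg t 30 circ [ 481.5 -225.6] 9.7 med [ 481.4 -225.2   67.2]
knob s 106 circ [522.6  26.2] 16.1 med [524.2  27.2  32.1]
knob t 60 circ [522.3  26.5] 14.7 med [523.1  26.5  31.2]
flange s 133 circ [519.8  25.3] 34.4 med [531.5  36.1   5.9]
flange t 87 circ [520.   26.2] 34.5 med [511.6  27.7   5.4]
base s 961 circ [476.1 192.1] 51.1 med [484.3 201.3  15.2]
base t 559 circ [476.  193.2] 50.6 med [475.6 193.2  14. ]
shoulder s 66 circ [475.4 193.2] 13.4 med [480.4 197.6  62. ]
shoulder t 23 circ [474.9 193. ] 12.5 med [477.2 192.2  61. ]
stud s 35 circ [475.8 193.5] 9.0 med [477.5 194.4  75.3]
stud t 13 circ [477.  191.4] 7.1 med [473.8 193.8  80. ]
```

All points fit the stated sizes and heights: the shoulder is at z 62, base 15, roll top 52 and knob top 32, so the depth circles are trusted over my hand-read pixels. Centres are roll (483,-225.5), cap (522.5,26.3) and dispenser (475.8,193). Now pick the roll, with the fingers closing along x.

Run:
```python
from station import arm
import cv2,numpy as np
O=[np.pi,0,np.pi/2]
arm.goto([483,-225.5,150],O); print(arm.get_t(),arm.get_eef_pos(),arm.get_orientation())
print(arm.line_to([483,-225.5,22],feed=120,guard=8),arm.get_eef_pos())
arm.grip(40); print("gap",arm.get_finger_gap(),arm.get_grip_force())
arm.line_to([483,-225.5,125],feed=100); arm.sleep(.15)
arm.line_to([476,193-60,125],feed=200)
print(arm.get_t(),arm.get_eef_pos(),arm.get_finger_gap(),arm.get_wrist_force())
for n in("scene","top"):
    c=arm.capture(n); cv2.imwrite(f"pics/{n}1.png",c["image"]); np.savez(f"{n}1.npz",**c)
s,t=[cv2.imread(f"pics/{n}1.png") for n in("scene","top")]
cv2.imwrite("pics/crop2.png",np.hstack([cv2.resize(s[140:290,240:390],(400,400)),cv2.resize(t[170:290,200:320],(400,400))]))
```

```text
2.925 [ 483.32488447 -224.8798893   150.04964082] [ 3.14143224e+00 -1.15699338e-04  1.57189643e+00]
False [ 483.55959179 -225.75928266   22.63739037]
gap 53.09062882249181 30.000025257468224
8.0833 [475.94285837 132.3674493  124.94128286] 53.555367068597626 [ 0.23972015 -0.28440989 -0.1465119 ]
```

View pics/crop2.png

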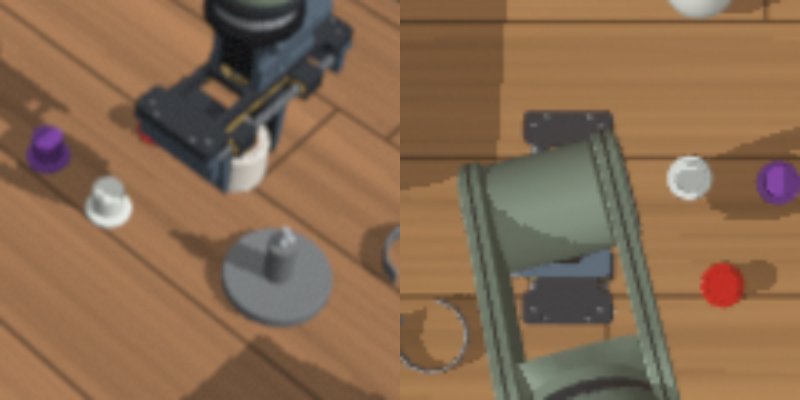

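The roll is held between the pads (scene crop 245,165), and the dispenser and cap are undisturbed. I fit the held roll's axis from depth before inserting it.

Run:
```python
from h import *
from scipy.optimize import least_squares
c=np.load("scene1.npz"); W=cloud(c); im=c["image"].astype(int)
k=(np.hypot(W[...,0]-476,W[...,1]-132)<36)&(W[...,2]>100)&(W[...,2]<160)&(im.min(-1)>110)
p=W[k]; print(len(p),p.min(0),p.max(0))
p=p[p[:,2]<p[:,2].max()-3]
r=least_squares(lambda q:np.hypot(p[:,0]-q[0],p[:,1]-q[1])-27,[476,132],loss="soft_l1"); print(r.x,np.abs(r.fun).mean())
```

```text
205 [447.83136619 137.02452792 115.66810153] [498.41110599 158.67032747 159.40640772]
[476.13526178 129.62488581] 1.7239184831630854
```

Run:
```python
from station import arm
import cv2,numpy as np
arm.line_to([476,194,125],feed=120)
r=arm.line_to([476,194,60],feed=80,guard=6); print(r,arm.get_eef_pos())
if not r:
    r=arm.line_to([476,194,23],feed=50,guard=6)
    print(r,arm.get_eef_pos(),arm.get_wrist_force(),arm.get_finger_gap())
print(arm.get_t())
c=arm.capture("scene"); cv2.imwrite("pics/crop3.png",cv2.resize(c["image"][170:290,280:400],(480,480)))
```

```text
False [476.44557133 194.1415214   60.42037868]
True [475.3571749  193.78877312  24.93507765] [-1.18475348 -0.48314362  3.74805623] 53.14659228944922
10.4667
```

View pics/crop3.png

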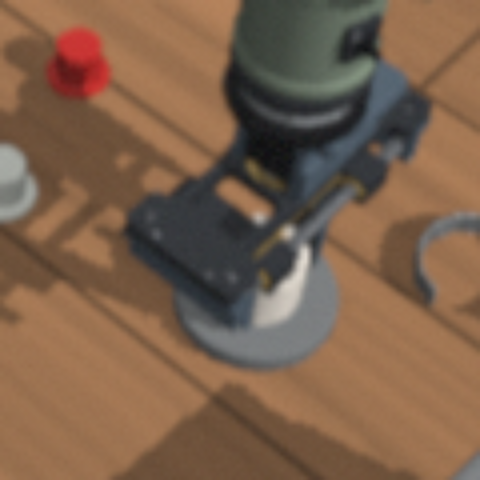

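The roll is down on the base at the expected height. Release, retreat, check it, and pick the cap.

Run:
```python
from station import arm
from h import *
arm.grip(75); arm.sleep(.1)
arm.line_to([475.5,193.8,120],feed=120)
arm.line_to([522.5,26.3,120],feed=200)
s,t=arm.capture("scene"),arm.capture("top")
for c in(s,t):
    W=cloud(c); p=W[(np.hypot(W[...,0]-475.8,W[...,1]-193)<40)&(W[...,2]>45)&(W[...,2]<59)]
    print("roll",cv2.minEnclosingCircle(p[:,:2].astype(np.float32)),np.median(p[:,2]))
    p=W[(np.hypot(W[...,0]-475.8,W[...,1]-193)<16)&(W[...,2]>60)]
    print("spindle+stud",cv2.minEnclosingCircle(p[:,:2].astype(np.float32)))
cv2.imwrite("pics/crop4.png",np.hstack([cv2.resize(s["image"][180:280,290:390],(400,400)),cv2.resize(t["image"][200:270,200:270],(400,400))]))
print(arm.line_to([522.5,26.3,7],feed=80,guard=6),arm.get_eef_pos())
arm.grip(20); print(arm.get_finger_gap(),arm.get_grip_force())
arm.line_to([522.5,26.3,120],feed=100)
arm.line_to([500,110,140],feed=150); arm.sleep(.1)
print(arm.get_t(),arm.get_eef_pos(),arm.get_finger_gap())
c=arm.capture("scene"); np.savez("scene2.npz",**c); im=c["image"]
cv2.imwrite("pics/crop5.png",np.hstack([cv2.resize(s["image"][180:280,290:390],(400,400)),cv2.resize(im[140:260,260:380],(400,400))]))
W=cloud(c);k=(np.hypot(W[...,0]-500,W[...,1]-110)<34)&(W[...,2]>120)&(W[...,2]<175)&(im.min(-1)>110);p=W[k];v,u=np.where(k)
print(len(p),p.min(0),p.max(0))
```

```text
roll ((475.6066589355469, 192.4894256591797), 27.440143585205078) 54.55172615427978
spindle+stud ((474.56353759765625, 193.57830810546875), 13.998391151428223)
roll ((474.592041015625, 192.6374053955078), 26.737751007080078) 53.501572422339905
spindle+stud ((474.8712463378906, 193.17860412597656), 12.542802810668945)
False [522.90041585  26.30088846   7.46680375]
29.202885480465643 29.999472443014383
17.6583 [499.99200999 109.25887192 139.66271209] 29.469968840636383
106 [483.75274583 107.0470661  132.16036534] [521.60934158 130.69471262 168.462723  ]
```

View pics/crop5.png

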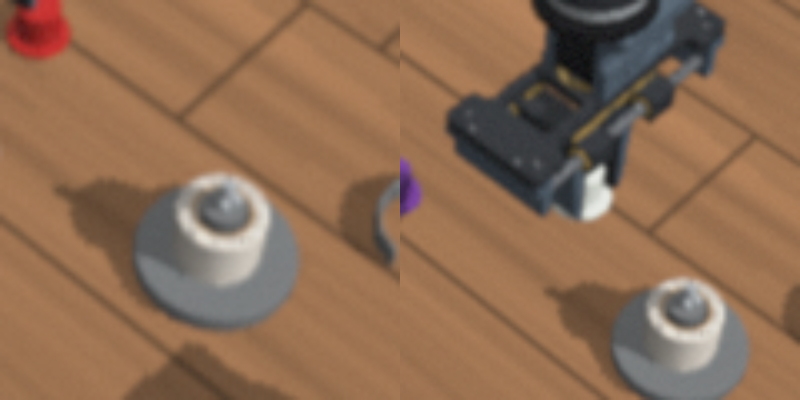

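The roll sits centred on the base (within about 1 mm, top at 54.5), and the cap is held level with its axis at the TCP. Now cap onto stud.

Run:
```python
from station import arm
arm.line_to([475.3,193.4,115],feed=120); arm.sleep(.15)
print(arm.get_eef_pos(),arm.get_wrist_force())
r=arm.line_to([475.3,193.4,84],feed=50,guard=5); print(r,arm.get_eef_pos(),arm.get_wrist_force())
if not r:
    r=arm.line_to([475.3,193.4,66],feed=25,guard=22); print(r,arm.get_eef_pos(),arm.get_wrist_force(),arm.get_finger_gap())
    arm.sleep(.3); print(arm.get_eef_pos(),arm.get_wrist_force())
print(arm.get_t())
```

```text
[475.63276587 192.86228579 115.22653227] [ 0.18234184  0.85519596 -0.22041885]
False [475.45847487 193.49574202  84.03052621] [-0.42665345 -0.35449692  0.18666308]
True [475.05459571 193.30516335  68.92477595] [-0.72004696 -0.30786613  5.12745003] 29.388789242170457
[475.044579   193.33415348  68.94509474] [-0.47868196 -0.12244951  4.70694573]
20.4583
```

The cap stopped hard at TCP z 68.9 (expected home about 69.5), past the balls. I press on to build a firm hold and check it.

Run:
```python
from station import arm
from h import *
for z in np.arange(68.5,63,-.5):
    arm.line_to([475.1,193.3,z],feed=10); arm.sleep(.15)
    f=arm.get_wrist_force(); print(z,arm.get_eef_pos()[2],f)
    if f[2]>16: break
arm.sleep(.5); print(arm.get_eef_pos(),arm.get_wrist_force(),arm.get_ft_torque(),arm.get_t())
c=arm.capture("scene"); cv2.imwrite("pics/crop6.png",cv2.resize(c["image"][190:270,300:380],(560,560),interpolation=cv2.INTER_CUBIC))
W=cloud(c);k=(np.hypot(W[...,0]-475,W[...,1]-193)<34)&(W[...,2]>50)&(W[...,2]<100)&(c["image"].min(-1)>110);p=W[k];print(len(p),p.min(0),p.max(0))
```

```text
68.5 68.94946312121725 [-1.45625981 -1.02363835  5.59825141]
68.0 68.88120552907326 [-2.94528728 -0.76594683  9.53256831]
67.5 68.86836085394607 [-3.82097489 -1.95598613 12.61626399]
67.0 68.8312195148814 [-5.66282821 -1.22064046 16.21866662]
[475.08878993 193.3549884   68.8366926 ] [-4.26452495 -1.19000994 15.7588765 ] [-0.41755613  0.84747557 -0.01562389] 22.5583
143 [455.38452088 197.88567166  50.16247803] [502.14933447 219.58175877  99.79827813]
```

View pics/crop6.png

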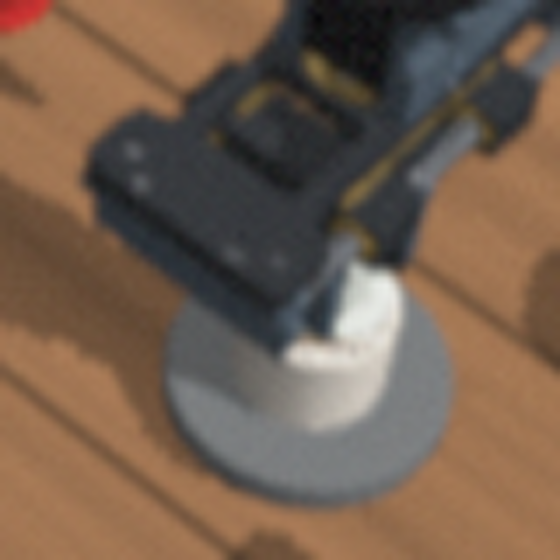

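The picture shows the cap flange level just above the roll at (345,330). The stop is rigid at the right height and the push is a steady 16 N, so I hand in.

```bash
python3 -c "
from station import arm
print(arm.sign_off())"
```

```text
the job is handed in; nothing more can be done
None
```

The roll is on the dispenser, resting on its base, the cap is snapped home on the stud and held down with about 16 N, and the job was handed in at about 23 s; no verdict came back.

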